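Jack up the kiln at its lift lug and hold the handle down

TASK

One side of the kiln has to come up so that I can change its feet: lift the little red lever jack up and off its hooks by its carry bar, stand it on the bench with its saddle squarely under the marked lift point of the yellow lug, and let go of it. Pump the handle once to bed the saddle in - down until the kiln's feet on that side come off the bench, then right back up so that they stand again - and then pump it down to the bottom of its stroke, so that both feet are about 10 mm or more clear, and keep it there: your program ends while still holding the handle down, with the kiln carried by the jack. Don't shove the kiln about, don't tip the jack over, and leave everything else where it is.

Things in the scene. Friction and masses are not known exactly. Their poses are not given: they have to be found in the camera images.
- kiln: enamelling kiln on steel stand, grey case, blue door, 260 x 260 in plan, 305 tall, about 8 kg, loose on four rubber feet. Origin at bench level under its middle, z up, +x away from the door; the yellow lift lug sticks out on its -y side. Frame at heights 100 to 125, 130 from the middle; open below it between the four legs
- lift_point (a point): marked lift point: centre of the flat UNDERSIDE of the yellow lug, 110 above the bench while all feet stand. Lug: plate 56 wide, 8 thick, 65 out from the frame; the point is 42 out from the frame (172 from the kiln's middle), straight below the red disc (26 across) on the lug's top. Axes as the kiln's: straight out from the kiln is -y
- near_foot_a (a point): middle of the underside of one of the two feet on the lug's side (door end); at height 0 when it stands on the bench
- near_foot_b (a point): the same for the other foot on the lug's side
- far_feet (a point): bench-level point midway between the undersides of the two feet on the side away from the lug; the kiln tips about this line as the lug rises
- jack: small red lever jack, 0.9 kg. Origin at the underside of its base plate, below the middle of its carry bar; z up, +x to the saddle end. Base 84 wide, 10 thick, x = -130 to +115. Ram cylinder 45 across at x = +85; pump handle pivots at x = -75, height 62, and reaches out to -x. At the start it hangs level on the hooks, underside 30 above the bench
- carry_bar (a point): middle of the jack's steel carry bar: round, 12 thick, runs along the jack's x, 90 of it straight, at 85 above the jack's underside; free beneath for 65. The jack balances here. Axes as the jack's
- saddle (a point): centre of the top of the saddle (dark disc 32 across, on the ram), at jack x = +85; 100 above the jack's underside with the ram down, so 10 below the lift point once the jack stands under it.
- jack_handle (a joint): pump handle's angle, rad: 0 = up (sprung; rises 0.70 above level), grows as pressed; 0.75 = down on its stop (0.05 below level). It drives the saddle straight: 36 mm up per rad, 27 at the stop; let go, handle and load come down again. Pressing the grip takes 2 to 5 N until the saddle meets the lug (at about 0.28), then 12 to 18 N
- handle_grip (a point): middle of the top face of the handle's black rubber grip (30 wide, 68 long, 18 thick), 105 from the pivot; it goes down and then up with the handle. At rest about 74 higher than when fully down
- hook_stand: fixed: beech block 200 wide, 150 tall, with two steel J hooks. Origin at bench level under the middle of the hanging bar; the hooks come from the block at -y (face 80 from the bar), run to +y at x = -36 and +36, 8 thick, ending just past the bar in tips turned up 12. They pass through the arch under the bar (65 free): lift 20 to 45, then draw out to +y 80 or more
- hooks (a point): midway between the hooks, at the underside of the hanging bar, 109 above the bench
- firebrick: soldering firebrick, pale, 76 x 160 x 50, lying on the cork soldering board; origin at the centre of its underside
- flux_jar: flux jar with white cap, 56 across, 70 tall; origin at the centre of its underside
- crucible: terracotta melting bowl, 72 across, 45 tall, on the soldering board; origin at the centre of its underside
- hammer: hammer, about 240 long, lying on the bench along its x
- bench_block: square steel bench block, 65 x 65 x 20; origin at the centre of its underside
- third_hand: soldering third hand: round dark base 72 across with a brass post, 95 tall; origin at the centre of its underside
- gas_torch: hand torch, black grip and brass nozzle, about 170 long, 30 high, lying on the bench along its x

How it is judged:
By the outcome, as a careful person would: the job done as asked, in the order asked, and still so for the second after the job is handed in, while the arm keeps its last pose, push and grip.
It also fails if it takes over 72 s, if anything falls off the work surface, if the arm or the gripper's body presses on something with over 40 N, if the wrist force passes 120 N, or if a joint passes its speed limit or range.

ROBOT

A 6-joint arm with a two-finger parallel gripper is mounted at the origin on the work surface. World frame = base frame: x ahead of the robot, y to its left, z up, the work surface at z = 0. Lengths are in m, angles in degrees, forces in N, time in s.
With the tool pointing down it reaches from about 0.35 to 0.775 m from the base axis. Payload 7.3 kg.
Tool frame: the origin (TCP) lies at the very end of the fingers, on their centre line; the grasp point (between the pads) lies 19 mm behind it (robot.tcp_to_grasp is the distance from the TCP to the grasp point, in m); z points along the fingers, x is the direction in which the jaws open and shut, and the axes are right-handed (so a half turn about z gives the same grasp; the last joint's range is limited). The gripper opens to 92 mm and grips with 3 to 60 N. Pads are 19 mm wide; open, the fingers measure 130 mm over their backs; the gripper's body (75 mm by 190 mm) begins 47 mm behind the grasp point.
Start: joints at [54.889, 19.595, 87.324, -0, 73.075, -8.365], TCP at [0.236, 0.469, 0.227] pointing down, gripper open.
Joint ranges: [-145.02, 145.02], [-44.19, 115.74], [2.07, 154.8], [-57.11, 237.11], [16.16, 152.29], [-177.93, 177.93]. Speed limits (degrees/s): [147.25, 147.25, 180, 180, 180, 180].

INTERFACE

Orientations are given as [roll, pitch, yaw] about the fixed x, y, z axes, in that order (R = Rz(yaw) Ry(pitch) Rx(roll)).
In Python, from cell import readout, vision, robot gives the robot as it stands.
- The arm moves only by the tool play_rows, never from a script. Its argument "series" is one flat list of numbers, 6 for each row, row after row: the shift along the world's x, y, z in m, then the turn, a rotation vector about the world's x, y, z in degrees. In form: [dx, dy, dz, wx, wy, wz, dx, dy, dz, wx, wy, wz, ...]. A call has 1 to 12 rows; each row shifts and turns the commanded pose from where the row before left it; what a row does not reach is not made up. A row lasts 1/10 s, in which the tool goes at most 50 mm and 8.59 degrees, less where a joint would pass 70% of its speed; a pose out of reach is approached as far as the arm can. A call is refused whole if a number of a shift passes 0.05 or a number of a turn 8.59, either way. A call with a gripper value outside its range is refused whole. "grip" is the finger opening in m, from 0 to 0.0918, set as the call begins (left out, the last holds). The fingers move at their own pace and stop on an object; "newtons" is the grip in N (left out, the last holds). Time passes only in rows, so rows that do not move let the fingers close. It gives the time, the measured TCP pose, the force and the opening at its end, in the units of the state.
- readout.get_obs(): the state, without advancing time (a new reading comes with each control period).
- vision.camera(name): name is "side" or "top" or "wrist"; returns the picture (384x512x3 uint8, red, green, blue); there is no depth.
- vision.camera_info(name): a dict with "mtx" (3x3 intrinsics, pixels), "T" (4x4, takes a point from camera to world coordinates). Camera axes: x right, y up, looking along -z (the intrinsics and any distortion apply to the point x, -y, -z); pixel columns grow to the right and rows downward; lengths in m; the calibration is good to about 2 mm. A picture is of the moment at which its call begins: read the wrist's pose just before it. camera_info takes no time and is no camera call; for the wrist camera it gives the pose at the moment of the call.
- robot.close_job(): hands the job in, once; it reports no verdict.
The state is a dict: "time_s": time; "joints": joint angles; "joint_velocities": joint speeds; "joint_efforts": joint torques, N m; "position": TCP position; "tool_rot": TCP orientation; "force": force on the tool from outside, world axes, zero at the start; "torque": the same for the moment, N m; "gripper_width": opening from 0.0 (shut) to 1.0 (fully open).
Only numpy, scipy, OpenCV 4.12 (cv2) and the standard library are available. Lean on these libraries where they do the work, as an engineer would, in place of code of your own. Each camera call takes 0.05 s, during which the arm holds its last target.

## Working session

There is one attempt and no reset: what is moved stays moved. The work goes in short steps, Python scripts to look and compute and a tool call to move; the robot and the scene stay as the last step left them, time stands still between calls to the robot, and variables do not carry over. Pictures are saved under pics/ and viewed, and the job is handed in when it is done.

Besides the shell and the picture viewer there is one more tool, called after "Request:" as name(argument=value, ...) on one line, values as JSON. play_rows: Moves the arm, as the interface text tells. Its arguments: {"type":"object","properties":{"series":{"type":"array"},"grip":{"type":"number"},"newtons":{"type":"number"}},"required":["series"]}

```bash
ls; mkdir -p pics; python3 - <<'E'
from cell import readout, vision, robot
import cv2,json
o=readout.get_obs();print(o)
for n in ["side","top","wrist"]:
    i=vision.camera_info(n);print(n,i)
    im=vision.camera(n);cv2.imwrite(f"pics/{n}0.png",im[:,:,::-1])
print(robot.tcp_to_grasp)
E
```

```text
pics
{'time_s': 0.0, 'joints': array([ 5.48881042e+01,  1.96366850e+01,  8.73767292e+01, -2.05478595e-03,
        7.30736668e+01, -8.36513040e+00]), 'joint_velocities': array([ 0.04599756,  0.02132745, -0.07457913,  0.11064692,  0.01682647,
       -0.0017558 ]), 'joint_efforts': array([-4.98606787e-04, -4.31236053e+01, -2.44220442e+01,  7.19049876e-02,
        5.59838698e-02, -1.03943676e-04]), 'position': array([0.23603249, 0.46850223, 0.22604576]), 'tool_rot': array([-1.79989275e+02,  8.64404850e-02,  6.32538424e+01]), 'force': array([-0.56180974, -0.40553491,  0.10554822]), 'torque': array([-0.02302306, -0.02188201,  0.00020199]), 'gripper_width': 1.0002426061684393}
side {'mtx': array([[431.89529063,   0.        , 254.56144923],
       [  0.        , 431.89529063, 197.81414471],
       [  0.        ,   0.        ,   1.        ]]), 'T': array([[-0.32276288, -0.78631758,  0.52681002,  1.30633177],
       [ 0.94647813, -0.26920919,  0.17806056,  0.26152709],
       [ 0.00180995,  0.5560855 ,  0.83112312,  1.29402686],
       [ 0.        ,  0.        ,  0.        ,  1.        ]])}
top {'mtx': array([[354.67607884,   0.        , 249.28342129],
       [  0.        , 354.67607884, 191.13550477],
       [  0.        ,   0.        ,   1.        ]]), 'T': array([[-0.02210863,  0.99827294, -0.05442741,  0.49503472],
       [-0.99974554, -0.02183165,  0.00567841, -0.0133394 ],
       [ 0.00448036,  0.0545391 ,  0.99850158,  1.39056472],
       [ 0.        ,  0.        ,  0.        ,  1.        ]])}
wrist {'mtx': array([[293.61173785,   0.        , 252.81868644],
       [  0.        , 293.61173785, 191.8686411 ],
       [  0.        ,   0.        ,   1.        ]]), 'T': array([[ 0.4506532 , -0.85662462, -0.251209  ,  0.16818155],
       [ 0.8926979 ,  0.43197904,  0.12839225,  0.50328785],
       [-0.00146694, -0.28211413,  0.95937973,  0.38369215],
       [ 0.        ,  0.        ,  0.        ,  1.        ]])}
0.0188
```

View pics/side0.png

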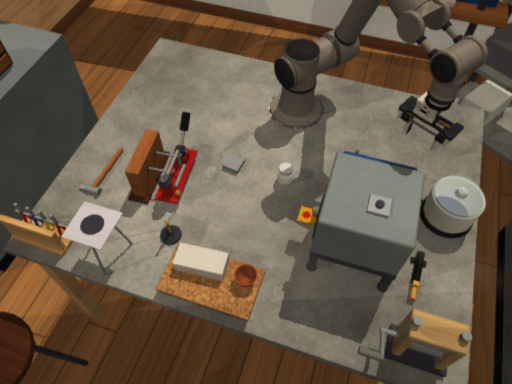

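View pics/top0.png

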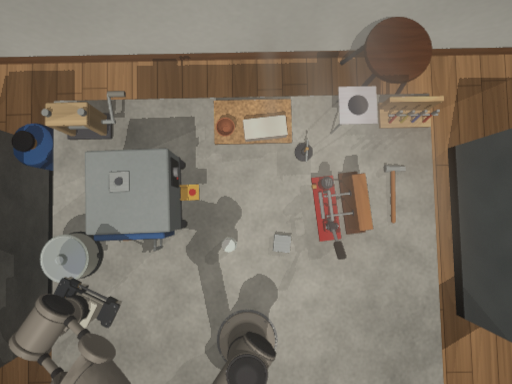

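View pics/wrist0.png

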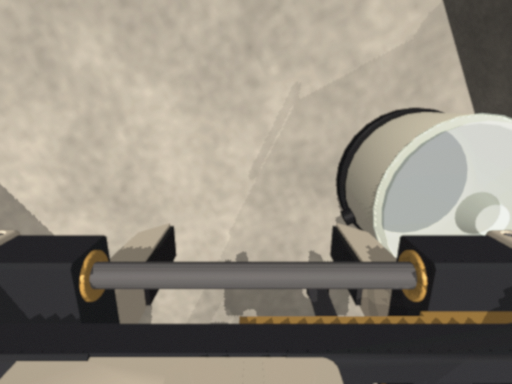

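```bash
cat > h.py <<'E'
import numpy as np,cv2
from cell import readout, vision, robot
def ray(info,u,v):
    K=info['mtx'];T=info['T']
    d=np.linalg.inv(K)@np.array([u,v,1.]);d=np.array([d[0],-d[1],-d[2]])
    return T[:3,3],T[:3,:3]@d
def atz(info,u,v,z):
    o,d=ray(info,u,v);return o+d*(z-o[2])/d[2]
def proj(info,p):
    q=np.linalg.inv(info['T'])@np.append(p,1);q=info['mtx']@np.array([q[0],-q[1],-q[2]]);return q[:2]/q[2]
def tri(obs):
    A=0;b=0
    for o,d in obs:
        d=d/np.linalg.norm(d);M=np.eye(3)-np.outer(d,d);A=A+M;b=b+M@o
    p=np.linalg.solve(A,b)
    print('resid mm',[round(1e3*np.linalg.norm((np.eye(3)-np.outer(d,d)/(d@d))@(p-o)),1) for o,d in obs]);return p
def crop(src,dst,x0,y0,x1,y1,s):
    im=cv2.imread(src)[y0:y1,x0:x1];cv2.imwrite(dst,cv2.resize(im,None,fx=s,fy=s,interpolation=cv2.INTER_CUBIC))
E
python3 - <<'E'
from h import *
crop('pics/top0.png','pics/t_jack.png',290,150,390,270,5)
crop('pics/top0.png','pics/t_kiln.png',70,130,250,260,4)
crop('pics/side0.png','pics/s_jack.png',120,100,260,220,5)
crop('pics/side0.png','pics/s_kiln.png',270,130,430,300,4)
E
```

```text
(no output)
```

View pics/t_jack.png

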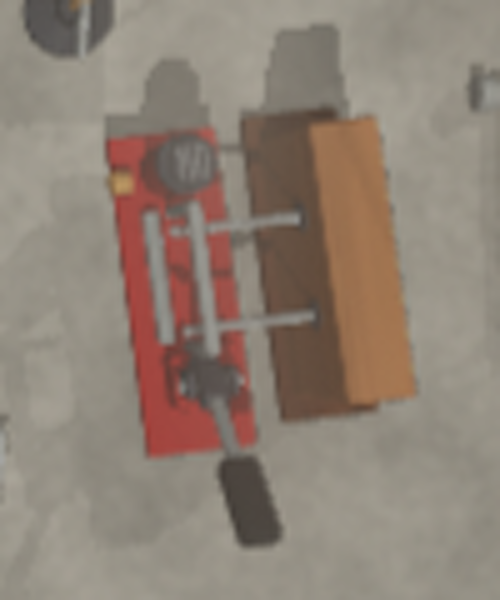

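View pics/t_kiln.png

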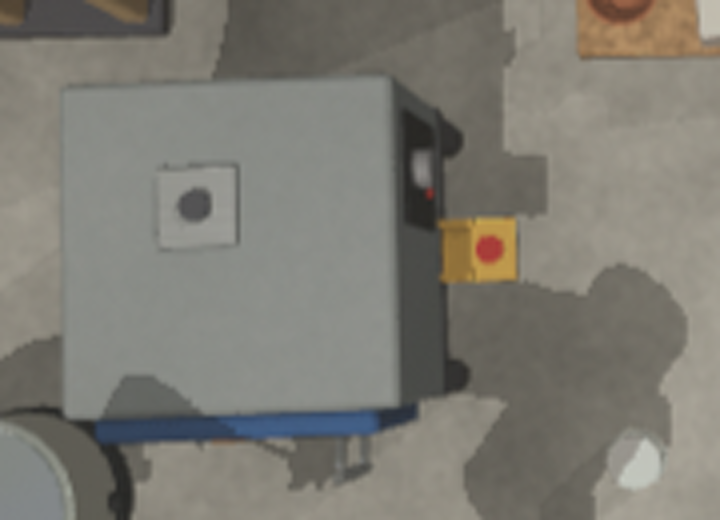

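View pics/s_jack.png

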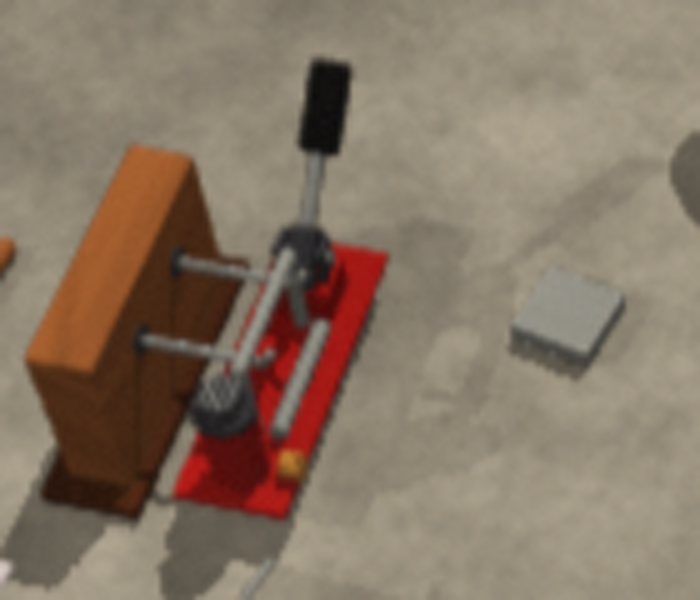

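View pics/s_kiln.png

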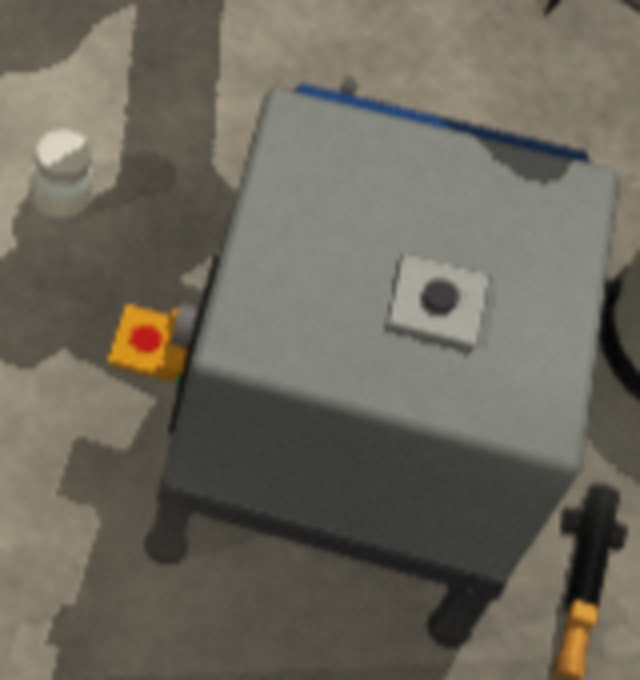

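```bash
python3 - <<'E'
from h import *
T=vision.camera_info('top');S=vision.camera_info('side')
def both(n,t,s,z):
    print(n,tri([ray(T,*t),ray(S,*s)]).round(4),atz(T,*t,z).round(4),atz(S,*s,z).round(4))
both('disc',(192.25,192.25),(306.5,214.75),.118)
both('saddle',(327.6,182.6),(164.4,178.6),.130)
both('pivot',(333,226.4),(180.5,150),.095)
both('grip',(340,250),(185.2,121),.165)
for n,p,z in [('bar1',(195,207),.12),('bar2',(210,350),.12),('basefl',(108,138),.04),('basefr',(213,128),.04),('baserl',(148,457),.04),('baserr',(256,442),.04),('blockNear',(275,420),0),('hookend1',(175,232),.11),('hookend2',(188,332),.11),('blocktopL1',(312,123),.15),('blocktopL2',(348,403),.15)]:
    print(n,atz(T,290+p[0]/5,150+p[1]/5,z).round(4))
for n,p,z in [('lugA',(516,219),.118),('lugB',(516,281),.118),('lugC',(470,220),.118),('kt1',(65,88),.305),('kt2',(388,76),.305),('kt3',(400,405),.305),('kt4',(65,418),.305),('jar',(640,462),.07)]:
    print(n,atz(T,70+p[0]/4,130+p[1]/4,z).round(4))
for n,p,z in [('bblock',(282,243),.02),('third',(304,152),.01),('brick',(265,127),.06)]: print(n,atz(T,*p,z).round(4))
E
```

```text
resid mm [np.float64(1.0), np.float64(1.0)]
disc [0.565  0.1862 0.1113] [0.5649 0.1842 0.118 ] [0.5688 0.1875 0.118 ]
resid mm [np.float64(0.5), np.float64(0.5)]
saddle [ 0.5885 -0.3018  0.1226] [ 0.5881 -0.3005  0.13  ] [ 0.593  -0.2977  0.13  ]
resid mm [np.float64(2.6), np.float64(2.6)]
pivot [ 0.429  -0.3228  0.0841] [ 0.4304 -0.3227  0.095 ] [ 0.4365 -0.315   0.095 ]
resid mm [np.float64(1.9), np.float64(1.9)]
grip [ 0.351  -0.3279  0.1554] [ 0.3527 -0.3272  0.165 ] [ 0.3587 -0.321   0.165 ]
bar1 [ 0.5571 -0.3068  0.12  ]
bar2 [ 0.4545 -0.314   0.12  ]
basefl [ 0.6153 -0.2604  0.04  ]
basefr [ 0.6212 -0.3411  0.04  ]
baserl [ 0.3722 -0.2831  0.04  ]
baserr [ 0.3817 -0.3654  0.04  ]
blockNear [ 0.395  -0.3913  0.    ]
hookend1 [ 0.5398 -0.294   0.11  ]
hookend2 [ 0.4675 -0.3009  0.11  ]
blocktopL1 [ 0.6129 -0.3842  0.15  ]
blocktopL2 [ 0.4165 -0.4019  0.15  ]
lugA [0.5913 0.1596 0.118 ]
lugB [0.5356 0.1604 0.118 ]
lugC [0.5913 0.2009 0.118 ]
kt1 [0.6858 0.4794 0.305 ]
kt2 [0.6898 0.2312 0.305 ]
kt3 [0.4372 0.2244 0.305 ]
kt4 [0.4331 0.4787 0.305 ]
jar [0.3673 0.0549 0.07  ]
bblock [ 0.3675 -0.1424  0.02  ]
third [ 0.7194 -0.2393  0.01  ]
brick [ 0.81   -0.0859  0.06  ]
```

Request:
play_rows(series=[0, 0, 0.05, 0, 0, -8.2, 0, 0, 0.05, 0, 0, -8.2, 0, 0, 0.04, 0, 0, -8.2, 0.0158, -0.0458, 0, 0, 0, -8.2, 0.0158, -0.0458, 0, 0, 0, -8.2, 0.0158, -0.0458, 0, 0, 0, -8.2, 0.0158, -0.0458, 0, 0, 0, -8.2, 0.0158, -0.0458, 0, 0, 0, -8.2, 0.0158, -0.0458, 0, 0, 0, -8.2, 0.0158, -0.0458, 0, 0, 0, -8.2, 0.0158, -0.0458, 0, 0, 0, -8.2, 0.0158, -0.0458, 0, 0, 0, -8.2])

```text
time_s: 1.35
position: [0.3785, 0.0547, 0.3668]
tool_rot: [-180.0, -0.0, -35.5]
force: [1.1, -0.1, -0.5]
gripper_width: 1.002
```

Request:
play_rows(series=[0.0158, -0.0458, 0, 0, 0, -8.2, 0.0158, -0.0458, 0, 0, 0, -8.2, 0.0158, -0.0458, 0, 0, 0, -8.2, 0.0158, -0.0458, 0, 0, 0, -8.2, 0.0158, -0.0458, -0.03, 0, 0, -8.2, 0.0158, -0.0458, -0.03, 0, 0, -8.2, 0.0158, -0.0458, -0.03, 0, 0, 0, 0.0158, -0.0458, -0.03, 0, 0, 0, 0, 0, 0, 0, 0, 0, 0, 0, 0, 0, 0, 0])

```text
time_s: 2.35
position: [0.4966, -0.2877, 0.2598]
tool_rot: [179.9, 0.1, -84.4]
force: [0.0, 0.0, 1.2]
gripper_width: 0.998
```

```bash
python3 - <<'E'
from h import *
o=readout.get_obs();print(o['time_s'],o['position'],o['tool_rot'],o['joints'],o['force'])
i=vision.camera_info('wrist');np.savez('pics/w1.npz',**i)
im=vision.camera('wrist');cv2.imwrite("pics/w1.png",im[:,:,::-1])
crop('pics/w1.png','pics/w1b.png',0,0,512,384,1.5)
E
```

```text
2.35 [ 0.49663172 -0.28766699  0.25980529] [ 1.79859216e+02  1.44310737e-01 -8.44294806e+01] [-3.77354635e+01  2.36728163e+01  7.58437795e+01  8.56496669e-03
  8.06848346e+01  4.66924386e+01] [0.01057121 0.01484673 1.18577698]
```

View pics/w1b.png

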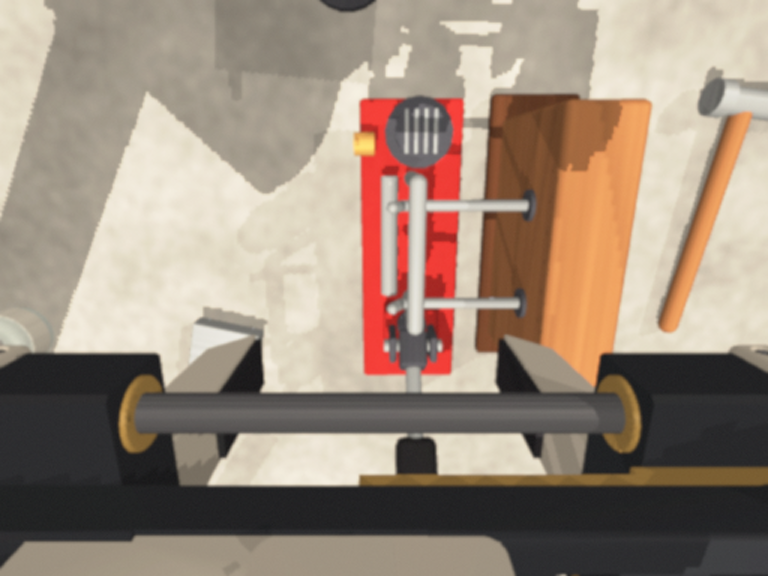

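```bash
python3 - <<'E'
from h import *
W=np.load('pics/w1.npz')
for n,p,z in [('saddle',(419,132),.130),('saddle2 top rim',(421,97),.13),('bar1',(416,180),.118),('bar2',(413,330),.118),('hook1',(416,205),.12),('hook2',(415,303),.12),('bfl',(361,99),.04),('bfr',(463,99),.04),('brl',(364,374),.04),('brr',(451,374),.04)]:
    print(n,atz(W,p[0]/1.5,p[1]/1.5,z).round(4))
S=vision.camera_info('side')
E
```

```text
saddle [ 0.5901 -0.3026  0.13  ]
saddle2 top rim [ 0.61   -0.3014  0.13  ]
bar1 [ 0.5609 -0.3052  0.118 ]
bar2 [ 0.455  -0.3159  0.118 ]
hook1 [ 0.5449 -0.307   0.12  ]
hook2 [ 0.4764 -0.3146  0.12  ]
bfl [ 0.6154 -0.2608  0.04  ]
bfr [ 0.6232 -0.3413  0.04  ]
brl [ 0.375  -0.2841  0.04  ]
brr [ 0.3831 -0.3662  0.04  ]
```

Request:
play_rows(series=[0.0095, -0.0235, 0, 0, 0, 0, 0, 0, -0.03, 0, 0, 0, 0, 0, -0.03, 0, 0, 0, 0, 0, -0.03, 0, 0, 0, 0, 0, -0.02, 0, 0, 0, 0, 0, 0, 0, 0, 0, 0, 0, 0, 0, 0, 0])

```text
time_s: 3.1
position: [0.5073, -0.3103, 0.1534]
tool_rot: [-179.9, -0.1, -84.3]
force: [1.0, -0.8, 0.6]
gripper_width: 0.998
```

```bash
python3 - <<'E'
from h import *
o=readout.get_obs();print(o['time_s'],o['position'],o['tool_rot'],o['joints'],o['force'])
i=vision.camera_info('wrist');np.savez('pics/w2.npz',**i)
im=vision.camera('wrist');cv2.imwrite("pics/w2.png",im[:,:,::-1])
crop('pics/w2.png','pics/w2b.png',0,0,512,384,1.5)
im=vision.camera('side');cv2.imwrite("pics/s2.png",im[:,:,::-1])
crop('pics/s2.png','pics/s2b.png',110,60,270,220,4)
E
```

```text
3.1 [ 0.50732258 -0.3103083   0.15338386] [-1.79899412e+02 -9.63863167e-02 -8.42774473e+01] [-3.88345150e+01  3.03829751e+01  8.20980198e+01  2.05184364e-03
  6.73797049e+01  4.54420608e+01] [ 1.00960641 -0.76722351  0.60574543]
```

View pics/w2b.png

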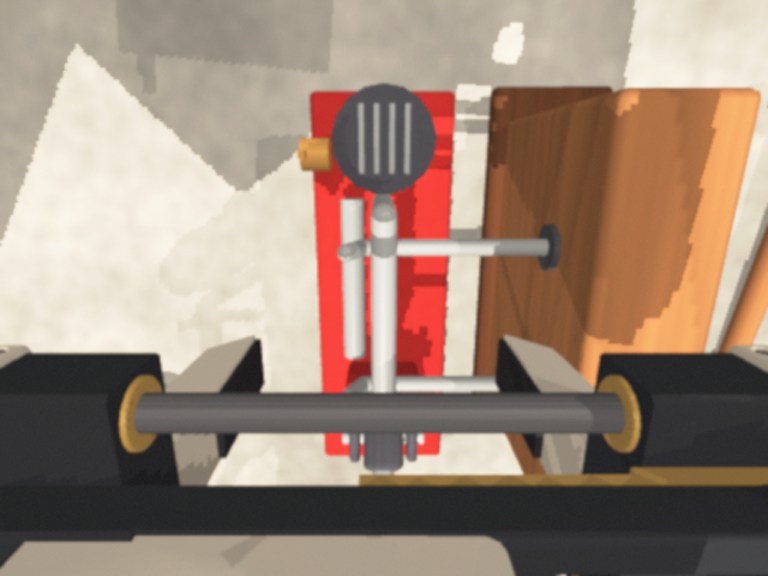

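View pics/s2b.png

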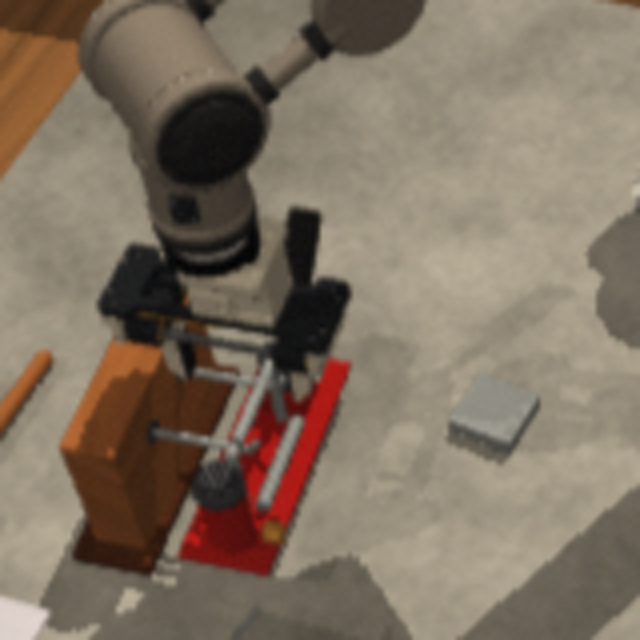

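Request:
play_rows(series=[-0.001, -0.0005, -0.02, 0, 0, 0, 0, 0, -0.02, 0, 0, 0, 0, 0, -0.0144, 0, 0, 0, 0, 0, 0, 0, 0, 0, 0, 0, 0, 0, 0, 0])

```text
time_s: 3.7
position: [0.5063, -0.3117, 0.0985]
tool_rot: [-179.9, -0.1, -84.3]
force: [0.3, 0.6, -0.4]
gripper_width: 1.0
```

Request:
play_rows(series=[0, 0, 0, 0, 0, 0, 0, 0, 0, 0, 0, 0, 0, 0, 0, 0, 0, 0, 0, 0, 0, 0, 0, 0, 0, 0, 0, 0, 0, 0, 0, 0, 0, 0, 0, 0, 0, 0, 0, 0, 0, 0, 0, 0, 0, 0, 0, 0], grip=0.0, newtons=45)

```text
time_s: 4.5
position: [0.5056, -0.3113, 0.097]
tool_rot: [180.0, -0.0, -84.3]
force: [0.5, 0.2, 0.8]
gripper_width: 0.354
```

Request:
play_rows(series=[0, 0, 0, 0, 0, 0, 0, 0, 0, 0, 0, 0, 0, 0, 0, 0, 0, 0, 0, 0, 0, 0, 0, 0, 0, 0, 0, 0, 0, 0, 0, 0, 0, 0, 0, 0])

```text
time_s: 5.1
position: [0.5057, -0.3113, 0.0971]
tool_rot: [-180.0, -0.0, -84.3]
force: [-0.3, -0.5, -0.7]
gripper_width: 0.115
```

Request:
play_rows(series=[0, 0, 0.005, 0, 0, 0, 0, 0, 0.01, 0, 0, 0, 0, 0, 0.01, 0, 0, 0, 0, 0, 0.007, 0, 0, 0, 0, 0, 0, 0, 0, 0, 0, 0, 0, 0, 0, 0])

```text
time_s: 5.7
position: [0.5056, -0.3112, 0.1292]
tool_rot: [-180.0, -0.0, -84.3]
force: [1.5, -0.5, -8.9]
gripper_width: 0.118
```

```bash
python3 - <<'E'
from h import *
o=readout.get_obs();print(o['time_s'],o['position'],o['tool_rot'],o['gripper_width'],o['force'],o['torque'])
im=vision.camera('wrist');cv2.imwrite("pics/w3.png",im[:,:,::-1])
crop('pics/w3.png','pics/w3b.png',0,0,512,384,1.5)
im=vision.camera('side');cv2.imwrite("pics/s3.png",im[:,:,::-1])
crop('pics/s3.png','pics/s3b.png',110,60,270,220,4)
E
```

```text
5.7 [ 0.50555565 -0.31123824  0.12917861] [-1.79993510e+02 -9.26927157e-03 -8.43458381e+01] 0.11808841300479353 [ 1.48341637 -0.47360067 -8.85545356] [-0.0534142   0.14548468 -0.02326109]
```

View pics/w3b.png

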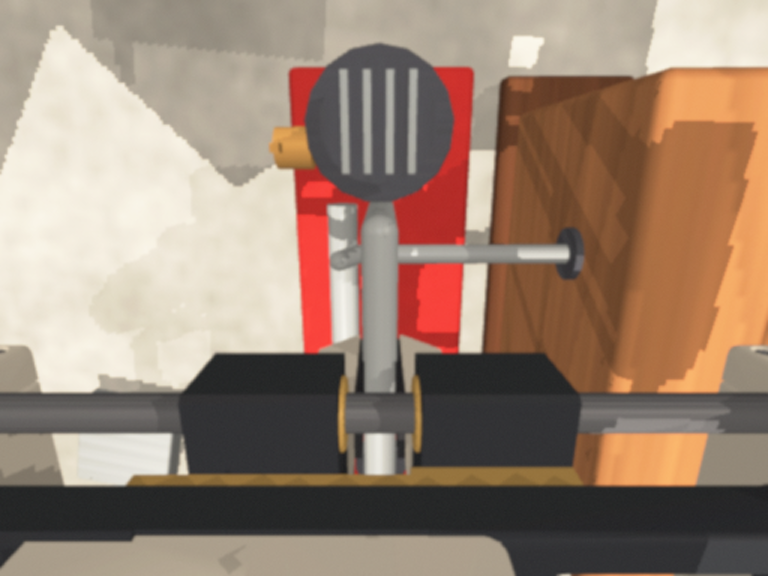

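View pics/s3b.png

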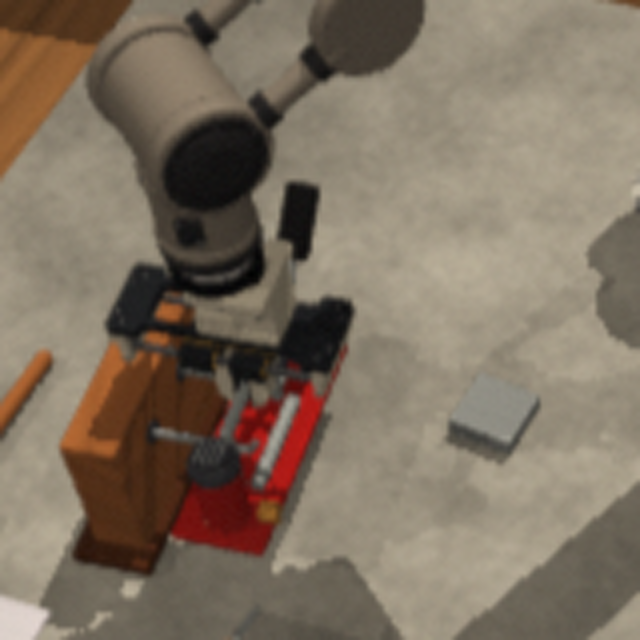

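Request:
play_rows(series=[-0.001, 0.008, 0, 0, 0, 0, -0.002, 0.016, 0, 0, 0, 0, -0.002, 0.02, 0, 0, 0, 0, -0.002, 0.02, 0, 0, 0, 0, -0.002, 0.02, 0, 0, 0, 0, -0.002, 0.02, 0, 0, 0, 0, -0.001, 0.016, 0.005, 0, 0, 0, 0, 0.012, 0.01, 0, 0, 0, 0, 0.012, 0.015, 0, 0, 0, 0, 0.01, 0.015, 0, 0, 3, 0, 0.01, 0.01, 0, 0, 6, 0, 0.015, 0.005, 0, 0, 7.5])

```text
time_s: 7.0
position: [0.4946, -0.1324, 0.1913]
tool_rot: [-179.9, -0.2, -67.6]
force: [0.4, -0.3, -8.4]
gripper_width: 0.119
```

Request:
play_rows(series=[0.01, 0.018, 0, 0, 0, 7.5, 0.01, 0.018, 0, 0, 0, 7.5, 0.01, 0.018, 0, 0, 0, 7.5, 0.01, 0.018, 0, 0, 0, 7.5, 0.01, 0.018, 0, 0, 0, 7.5, 0.01, 0.018, 0, 0, 0, 7.5, 0.005, 0.018, 0, 0, 0, 7.5, 0.003, 0.01, 0, 0, 0, 7.5, 0, 0, 0, 0, 0, 6, 0, 0, 0, 0, 0, 3, 0, 0, 0, 0, 0, 0, 0, 0, 0, 0, 0, 0])

```text
time_s: 8.2
position: [0.5618, 0.0039, 0.1896]
tool_rot: [180.0, -0.1, 1.1]
force: [-0.2, 0.3, -8.2]
gripper_width: 0.115
```

```bash
cat > look.py <<'E'
import sys
from h import *
n=sys.argv[1]
o=readout.get_obs();print(o['time_s'],o['position'].round(4),o['tool_rot'].round(2),o['gripper_width'],o['force'].round(1),o['torque'].round(2))
for c in sys.argv[2:]:
    np.savez(f'pics/{n}{c}.npz',**vision.camera_info(c))
    im=vision.camera(c);cv2.imwrite(f"pics/{n}{c}.png",im[:,:,::-1])
    crop(f'pics/{n}{c}.png',f'pics/{n}{c}_b.png',0,0,512,384,1.5)
E
python3 look.py a wrist top side
```

```text
8.2 [0.5618 0.0039 0.1896] [ 1.7999e+02 -5.0000e-02  1.0600e+00] 0.1153950392728964 [-0.2  0.3 -8.2] [-0.06  0.05  0.02]
```

View pics/awrist_b.png

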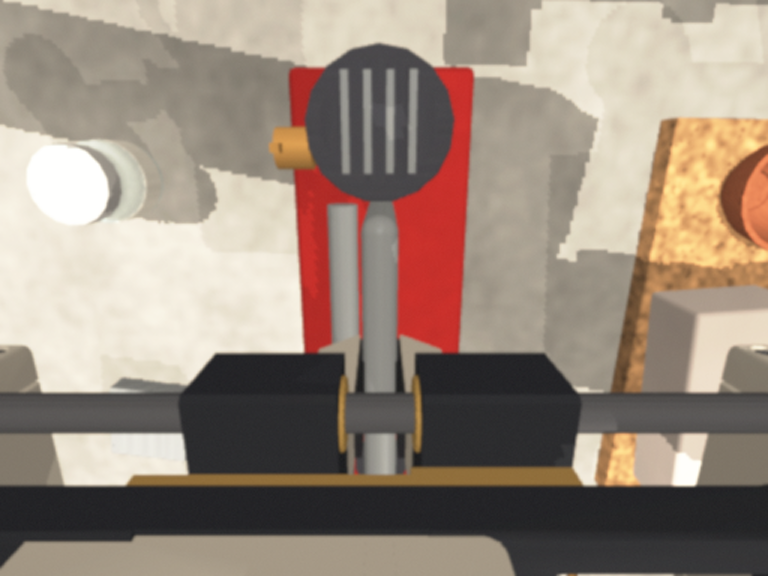

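View pics/atop_b.png

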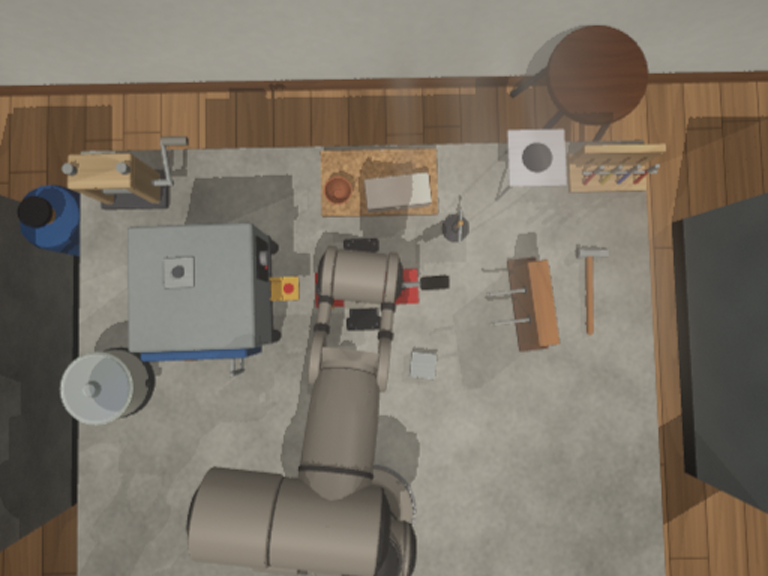

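View pics/aside_b.png

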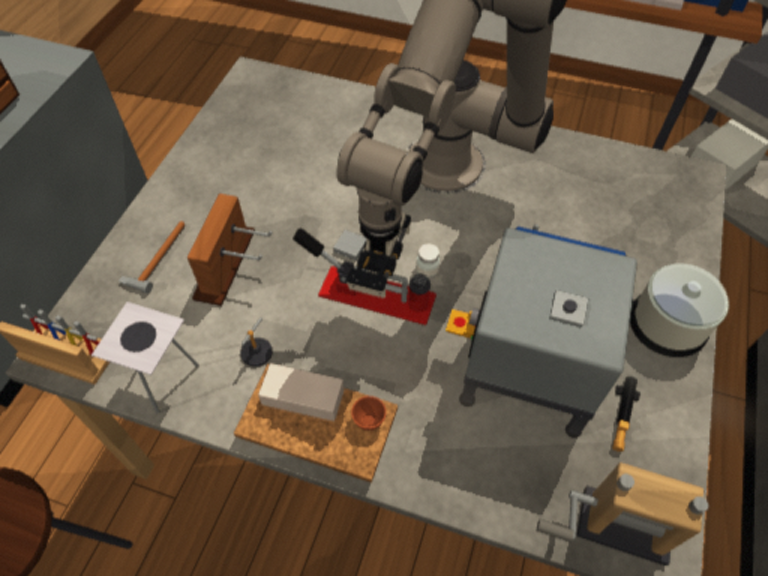

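Request:
play_rows(series=[0, 0, -0.02, 0, 0, 0, 0, 0, -0.02, 0, 0, 0, 0, 0, -0.02, 0, 0, 0, 0, 0, -0.02, 0, 0, 0, 0, 0, -0.015, 0, 0, 0, 0, 0, -0.012, 0, 0, 0, 0, 0, -0.005, 0, 0, 0, 0, 0, -0.004, 0, 0, 0, 0, 0, 0, 0, 0, 0])

```text
time_s: 9.25
position: [0.5618, 0.0037, 0.0731]
tool_rot: [180.0, -0.0, 1.1]
force: [-0.7, 0.6, -8.5]
gripper_width: 0.115
```

```bash
python3 look.py b wrist side; python3 - <<'E'
from h import *
W=np.load('pics/bwrist.npz');
print(atz(W,380/1.5,122/1.5,.1065))
crop('pics/bside.png','pics/bs.png',190,130,350,250,5)
E
```

```text
9.25 [0.5618 0.0037 0.0731] [ 1.80e+02 -2.00e-02  1.15e+00] 0.11514636034381938 [-0.7  0.6 -8.5] [-0.07  0.11  0.  ]
[0.56045544 0.08938798 0.1065    ]
```

View pics/bwrist_b.png

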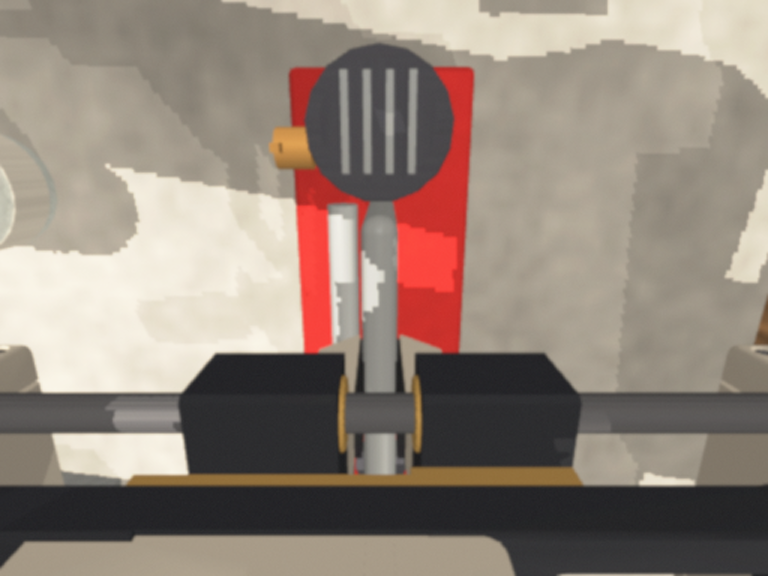

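View pics/bs.png

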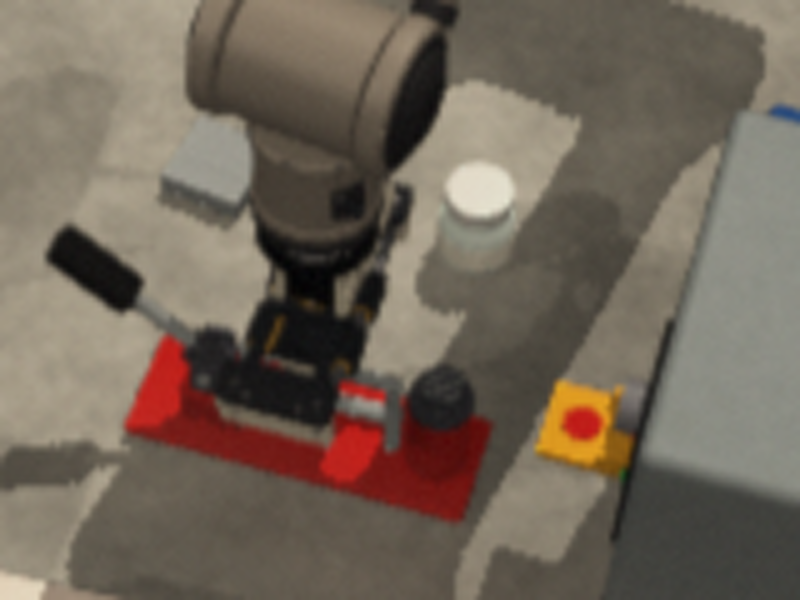

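Request:
play_rows(series=[0.001, 0.01, 0, 0, 0, 0, 0.001, 0.01, 0, 0, 0, 0, 0.001, 0.01, 0, 0, 0, 0, 0.001, 0.01, 0, 0, 0, 0, 0, 0, 0, 0, 0, 0, 0, 0, 0, 0, 0, 0])

```text
time_s: 9.95
position: [0.5655, 0.0441, 0.073]
tool_rot: [180.0, 0.0, 1.2]
force: [0.3, -0.7, -10.1]
gripper_width: 0.114
```

```bash
python3 look.py c wrist side top; python3 - <<'E'
from h import *
crop('pics/cwrist.png','pics/cw.png',150,0,410,150,3)
crop('pics/ctop.png','pics/ct.png',150,150,300,240,5)
E
```

```text
9.95 [0.5655 0.0441 0.073 ] [1.7998e+02 1.0000e-02 1.2300e+00] 0.11377446383441353 [  0.3  -0.7 -10.1] [-0.17  0.05  0.05]
```

View pics/cw.png

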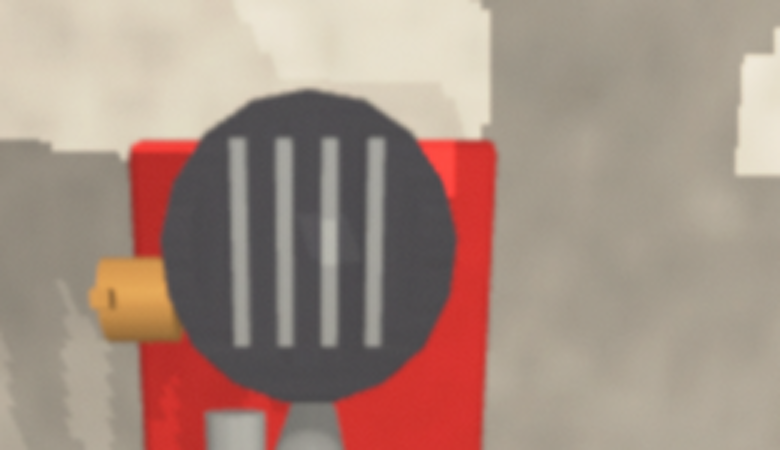

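View pics/ct.png

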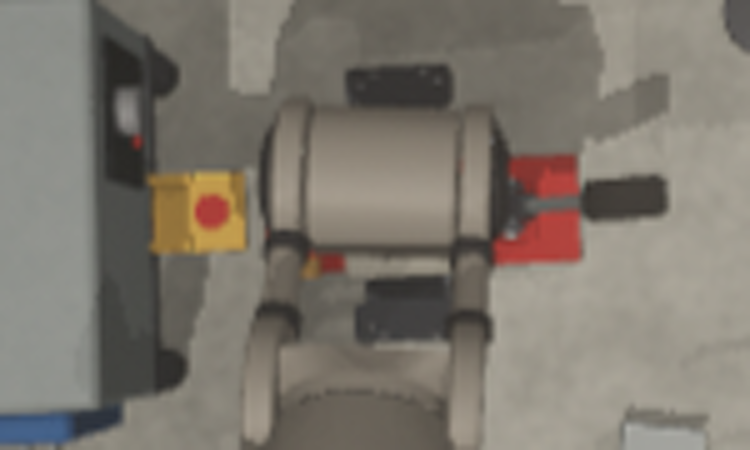

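Request:
play_rows(series=[0, 0, -0.001, 0, 0, 0, 0, 0, -0.001, 0, 0, 0, 0, 0.005, -0.0005, 0, 0, 0, 0, 0.005, 0, 0, 0, 0, 0, 0.005, 0, 0, 0, 0, 0, 0.005, 0, 0, 0, 0, 0, 0, 0, 0, 0, 0, 0, 0, 0, 0, 0, 0])

```text
time_s: 10.9
position: [0.5656, 0.0639, 0.0706]
tool_rot: [180.0, -0.0, 1.2]
force: [0.7, -0.1, -9.0]
gripper_width: 0.117
```

```bash
python3 look.py d wrist side; python3 - <<'E'
from h import *
crop('pics/dwrist.png','pics/dw.png',150,0,410,150,3)
crop('pics/dside.png','pics/ds.png',240,170,350,250,7)
E
```

```text
10.9 [0.5656 0.0639 0.0706] [ 1.7999e+02 -1.0000e-02  1.1900e+00] 0.11709317455147869 [ 0.7 -0.1 -9. ] [-0.11  0.06 -0.04]
```

View pics/dw.png

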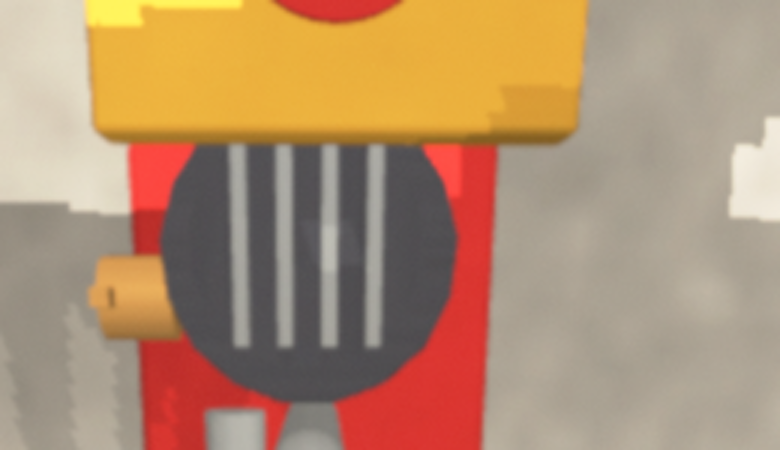

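View pics/ds.png

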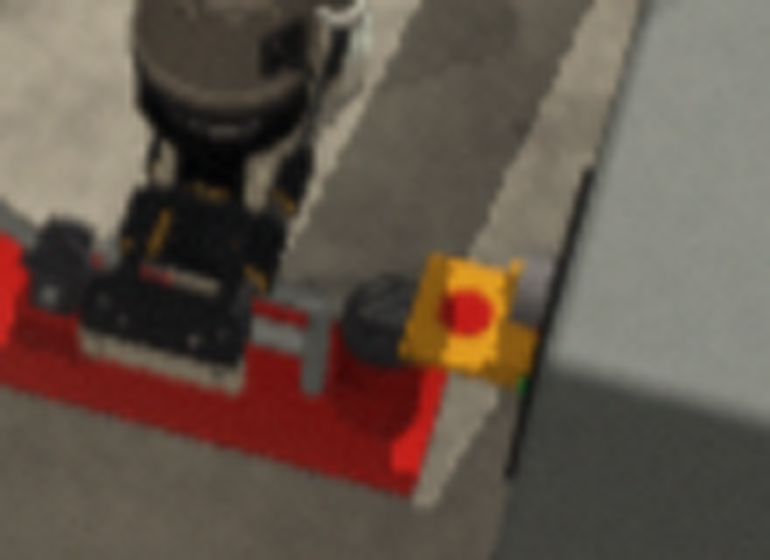

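```bash
python3 - <<'E'
from h import *
W=np.load('pics/dwrist.npz')
g=lambda x,y,z:atz(W,150+x/3,y/3,z).round(4)
print('sad',g(309,245,.1036),g(163,245,.1036),g(456,245,.1036),g(309,402,.1036))
print('lugL',g(94,125,.117),g(88,30,.117),'R',g(579,125,.117),g(588,0,.117))
print('disc rim',g(337,22,.118))
print('edge',g(130,132,.117),g(550,132,.117))
E
```

```text
sad [0.5641 0.1496 0.1036] [0.5447 0.1492 0.1036] [0.5836 0.1499 0.1036] [0.5645 0.129  0.1036]
lugL [0.5393 0.161  0.117 ] [0.5391 0.1705 0.117 ] R [0.5947 0.1621 0.117 ] [0.5943 0.1746 0.117 ]
disc rim [0.5667 0.1716 0.118 ]
edge [0.5434 0.1603 0.117 ] [0.5914 0.1613 0.117 ]
```

Request:
play_rows(series=[0.001, 0.005, 0, 0, 0, 0, 0.001, 0.005, 0, 0, 0, 0, 0.001, 0.005, 0, 0, 0, 0, 0, 0.005, 0, 0, 0, 0, 0, 0.005, 0, 0, 0, 0, 0, 0.005, 0, 0, 0, 0, 0, 0.005, 0, 0, 0, 0, 0, 0, 0, 0, 0, 0, 0, 0, 0, 0, 0, 0])

```text
time_s: 11.9
position: [0.5686, 0.0988, 0.0705]
tool_rot: [180.0, -0.0, 1.2]
force: [0.2, -0.6, -8.5]
gripper_width: 0.114
```

```bash
python3 look.py e wrist side; python3 - <<'E'
from h import *
crop('pics/ewrist.png','pics/ew.png',150,0,410,150,3)
crop('pics/eside.png','pics/es.png',240,170,350,250,7)
E
```

```text
11.9 [0.5686 0.0988 0.0705] [179.99  -0.     1.18] 0.11370066497584913 [ 0.2 -0.6 -8.5] [-0.16  0.04  0.03]
```

View pics/ew.png

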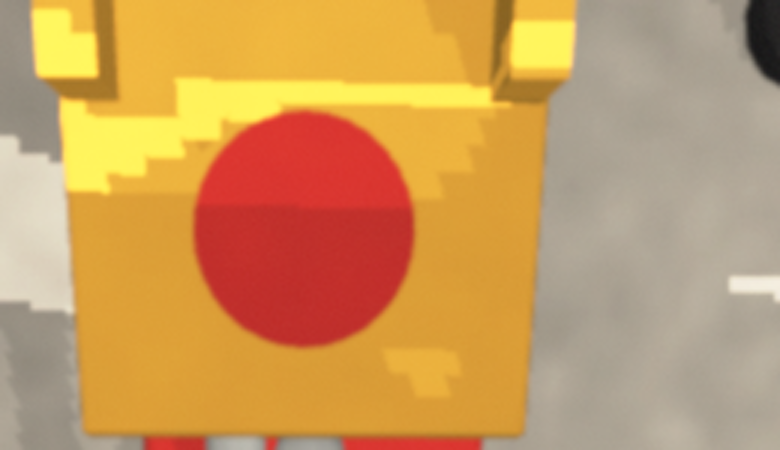

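View pics/es.png

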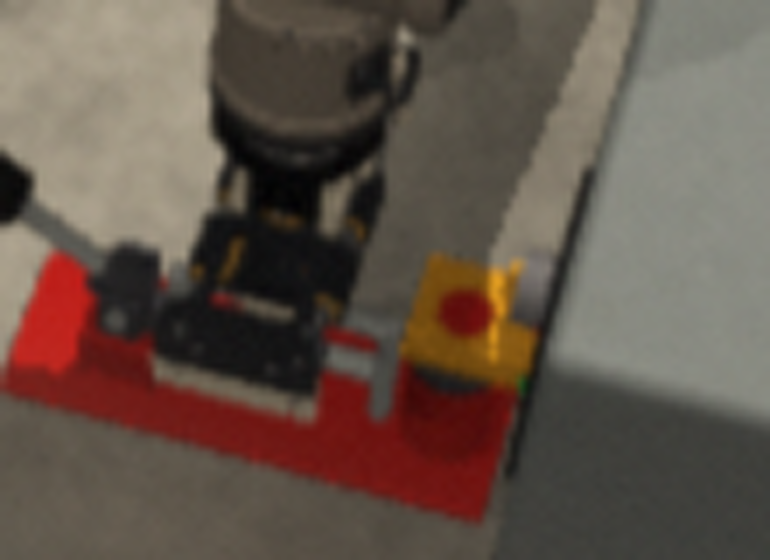

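```bash
python3 - <<'E'
from h import *
W=np.load('pics/ewrist.npz')
g=lambda x,y,z:atz(W,150+x/3,y/3,z).round(4)
print('disc',g(304,230,.118),g(304,110,.118),g(304,347,.118),g(194,230,.118),g(414,230,.118))
D=np.load('pics/dwrist.npz')
s=np.array([150+309/3,245/3]);print('saddle',atz(W,*s,.1036))
print('edges',g(66,180,.118),g(542,180,.118))
E
```

```text
disc [0.5665 0.185  0.118 ] [0.5663 0.1976 0.118 ] [0.5667 0.1718 0.118 ] [0.5536 0.1847 0.118 ] [0.5793 0.1853 0.118 ]
saddle [0.56708423 0.18441048 0.1036    ]
edges [0.539  0.1898 0.118 ] [0.5938 0.1909 0.118 ]
```

Request:
play_rows(series=[0, 0, -0.001, 0, 0, 0, 0, 0, -0.001, 0, 0, 0, 0, 0, -0.0005, 0, 0, 0, 0, 0, 0, 0, 0, 0, 0, 0, 0, 0, 0, 0])

```text
time_s: 12.5
position: [0.5686, 0.0986, 0.068]
tool_rot: [180.0, -0.0, 1.2]
force: [0.4, -0.4, -9.1]
gripper_width: 0.118
```

Request:
play_rows(series=[0, 0, -0.0005, 0, 0, 0, 0, 0, 0, 0, 0, 0, 0, 0, 0, 0, 0, 0])

```text
time_s: 12.8
position: [0.5689, 0.0987, 0.0678]
tool_rot: [180.0, -0.1, 1.2]
force: [0.9, 0.1, -7.2]
gripper_width: 0.118
```

Request:
play_rows(series=[0, 0, -0.0005, 0, 0, 0, 0, 0, 0, 0, 0, 0, 0, 0, 0, 0, 0, 0])

```text
time_s: 13.1
position: [0.5693, 0.0988, 0.0676]
tool_rot: [-180.0, -0.1, 1.2]
force: [2.1, 0.2, -3.7]
gripper_width: 0.116
```

Request:
play_rows(series=[0, 0, -0.0005, 0, 0, 0, 0, 0, 0, 0, 0, 0, 0, 0, 0, 0, 0, 0])

```text
time_s: 13.4
position: [0.5694, 0.0987, 0.0675]
tool_rot: [180.0, -0.1, 1.2]
force: [1.5, -0.2, 4.1]
gripper_width: 0.117
```

```bash
python3 look.py f wrist side; python3 - <<'E'
from h import *
crop('pics/fwrist.png','pics/fw.png',150,0,410,150,3)
E
```

```text
13.4 [0.5694 0.0987 0.0675] [ 1.80e+02 -1.30e-01  1.16e+00] 0.11724449038449689 [ 1.5 -0.2  4.1] [-0.13 -0.08 -0.05]
```

View pics/fw.png

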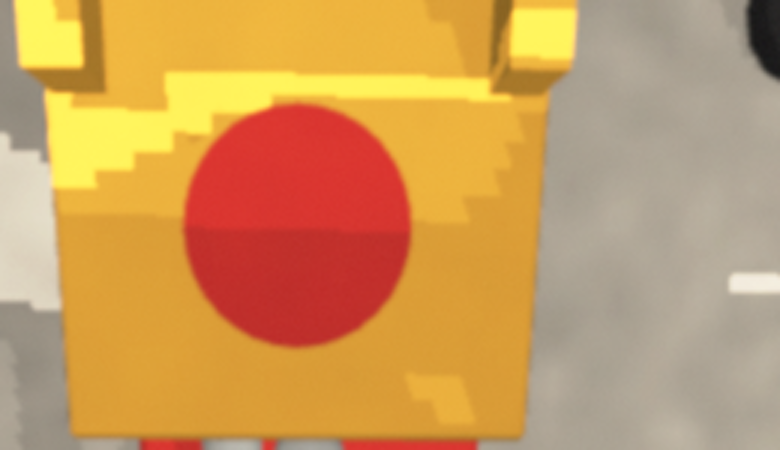

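Request:
play_rows(series=[0, 0, 0, 0, 0, 0, 0, 0, 0, 0, 0, 0, 0, 0, 0, 0, 0, 0, 0, 0, 0, 0, 0, 0, 0, 0, 0, 0, 0, 0, 0, 0, 0, 0, 0, 0, 0, 0, 0, 0, 0, 0], grip=0.06)

```text
time_s: 14.2
position: [0.5686, 0.0987, 0.0665]
tool_rot: [-180.0, 0.0, 1.2]
force: [0.7, -0.6, 0.8]
gripper_width: 0.64
```

```bash
python3 look.py g wrist
```

```text
14.2 [0.5686 0.0987 0.0665] [-180.      0.      1.15] 0.6400626147475741 [ 0.7 -0.6  0.8] [-0.1   0.08  0.01]
```

View pics/gwrist_b.png

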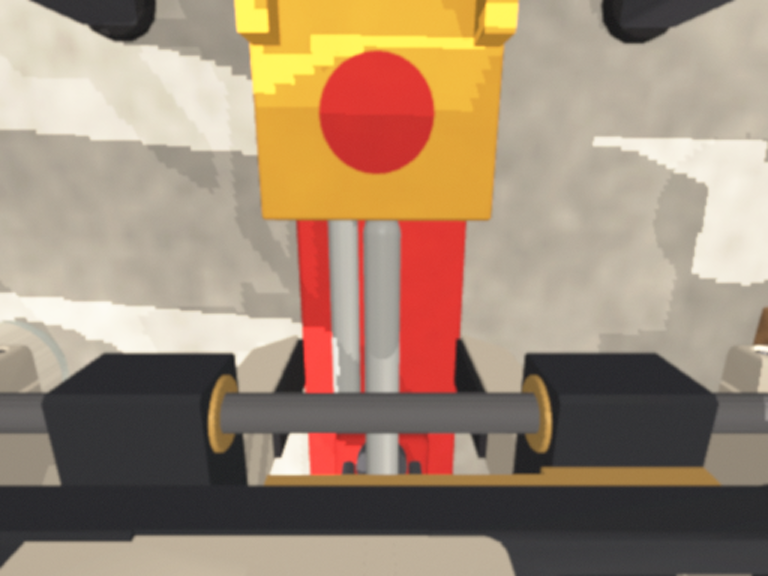

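Request:
play_rows(series=[0, 0, 0.01, 0, 0, 0, 0, 0, 0.02, 0, 0, 0, 0, 0, 0.03, 0, 0, 0, 0, 0, 0.04, 0, 0, 0, 0, 0, 0.04, 0, 0, 0, 0, 0, 0, 0, 0, 0])

```text
time_s: 14.85
position: [0.5715, 0.0989, 0.2136]
tool_rot: [-180.0, -0.7, 1.2]
force: [-0.0, 0.5, 0.9]
gripper_width: 0.657
```

Request:
play_rows(series=[0, -0.02, 0, 0, 0, 0, 0, -0.03, 0, 0, 0, 0, 0.001, -0.03, 0, 0, 0, 0, 0.001, -0.03, 0, 0, 0, 0, 0.001, -0.03, 0, 0, 0, 0, 0, 0, 0, 0, 0, 0, 0, 0, 0, 0, 0, 0, 0, 0, 0, 0, 0, 0, 0, 0, 0, 0, 0, 0, 0, 0, 0, 0, 0, 0], grip=0.0, newtons=20)

```text
time_s: 15.85
position: [0.5716, -0.0403, 0.2066]
tool_rot: [-180.0, -0.0, 1.2]
force: [0.4, 1.0, 0.0]
gripper_width: 0.003
```

```bash
python3 look.py k wrist side top; python3 - <<'E'
from h import *
crop('pics/kside.png','pics/ks.png',190,130,350,250,5)
crop('pics/ktop.png','pics/kt.png',150,150,300,240,5)
E
```

```text
15.85 [ 0.5716 -0.0403  0.2066] [-1.7999e+02 -1.0000e-02  1.2400e+00] 0.002868842623714891 [0.4 1.  0. ] [-0.08  0.04 -0.03]
```

View pics/kwrist_b.png

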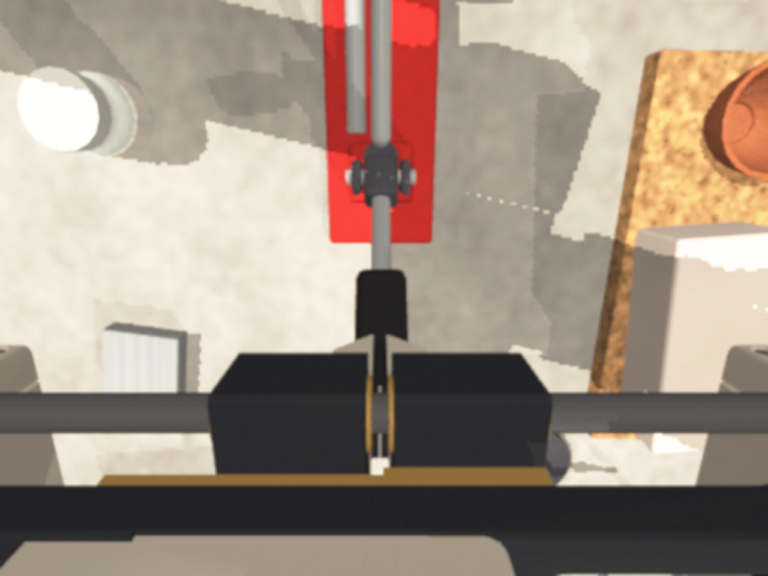

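View pics/ks.png

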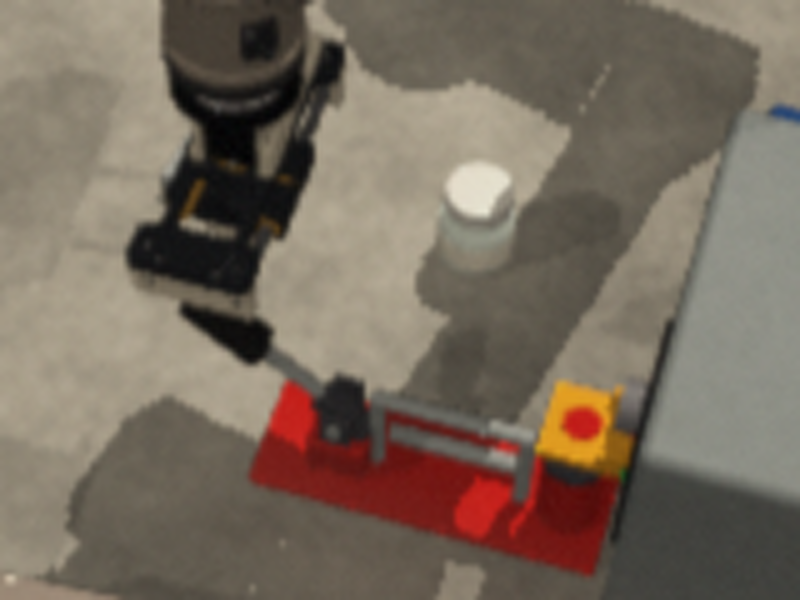

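View pics/kt.png

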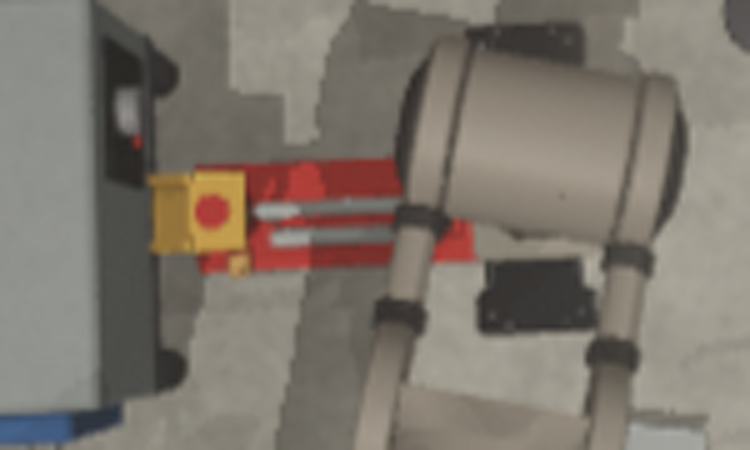

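Request:
play_rows(series=[0, 0, -0.02, 0, 0, 0, 0, 0, -0.02, 0, 0, 0, 0, 0, -0.015, 0, 0, 0, 0, 0, -0.01, 0, 0, 0, 0, 0, -0.005, 0, 0, 0, 0, 0, 0, 0, 0, 0])

```text
time_s: 16.6
position: [0.5716, -0.0411, 0.1364]
tool_rot: [-180.0, 0.0, 1.2]
force: [-0.7, 1.6, 0.7]
gripper_width: 0.004
```

```bash
python3 look.py l side; python3 - <<'E'
from h import *
crop('pics/lside.png','pics/ls.png',190,130,350,250,5)
E
```

```text
16.6 [ 0.5716 -0.0411  0.1364] [-1.7998e+02  1.0000e-02  1.1600e+00] 0.003724579337456584 [-0.7  1.6  0.7] [0.14 0.1  0.05]
```

View pics/ls.png

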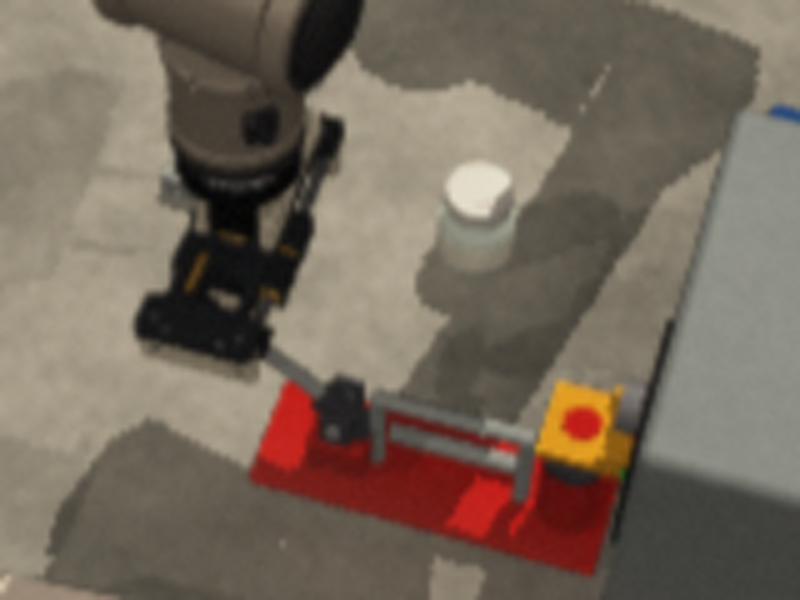

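Request:
play_rows(series=[0, -0.0035, -0.004, 0, 0, 0, 0, -0.0035, -0.004, 0, 0, 0, 0, -0.003, -0.0042, 0, 0, 0, 0, -0.003, -0.0042, 0, 0, 0, 0, 0, 0, 0, 0, 0])

```text
time_s: 17.15
position: [0.5717, -0.0549, 0.1196]
tool_rot: [180.0, -0.0, 1.1]
force: [1.6, 0.9, 1.7]
gripper_width: 0.006
```

```bash
python3 look.py m side; python3 - <<'E'
from h import *
crop('pics/mside.png','pics/ms.png',190,130,350,250,5)
E
```

```text
17.15 [ 0.5717 -0.0549  0.1196] [ 1.7998e+02 -1.0000e-02  1.1200e+00] 0.00587020772378011 [1.6 0.9 1.7] [-0.   -0.11 -0.04]
```

View pics/ms.png

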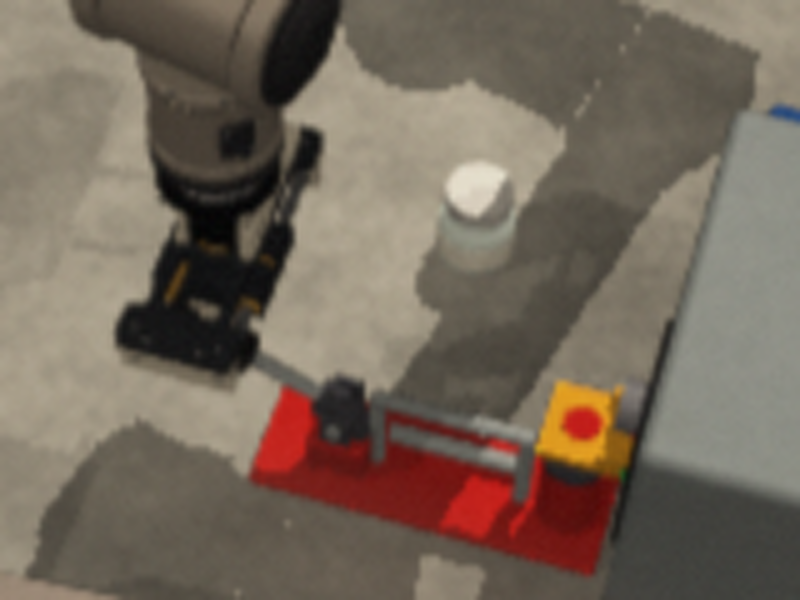

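Request:
play_rows(series=[0, -0.0027, -0.0045, 0, 0, 0, 0, -0.0027, -0.0045, 0, 0, 0, 0, -0.0022, -0.0048, 0, 0, 0, 0, -0.0022, -0.0048, 0, 0, 0, 0, 0, 0, 0, 0, 0])

```text
time_s: 17.7
position: [0.5723, -0.0638, 0.103]
tool_rot: [-180.0, -0.1, 1.2]
force: [-2.5, 4.5, 15.1]
gripper_width: 0.004
```

Request:
play_rows(series=[0, -0.0017, -0.005, 0, 0, 0, 0, -0.0017, -0.005, 0, 0, 0, 0, -0.0012, -0.005, 0, 0, 0, 0, -0.0012, -0.005, 0, 0, 0, 0, 0, 0, 0, 0, 0])

```text
time_s: 18.2
position: [0.5724, -0.07, 0.0832]
tool_rot: [180.0, -0.2, 1.2]
force: [-2.6, 3.2, 16.8]
gripper_width: 0.005
```

```bash
python3 look.py n side wrist top; python3 - <<'E'
from h import *
crop('pics/nside.png','pics/ns.png',190,130,440,300,3)
E
```

```text
18.2 [ 0.5724 -0.07    0.0832] [ 1.7998e+02 -1.6000e-01  1.1600e+00] 0.004682423863380177 [-2.6  3.2 16.8] [ 0.33  0.49 -0.05]
```

View pics/ns.png

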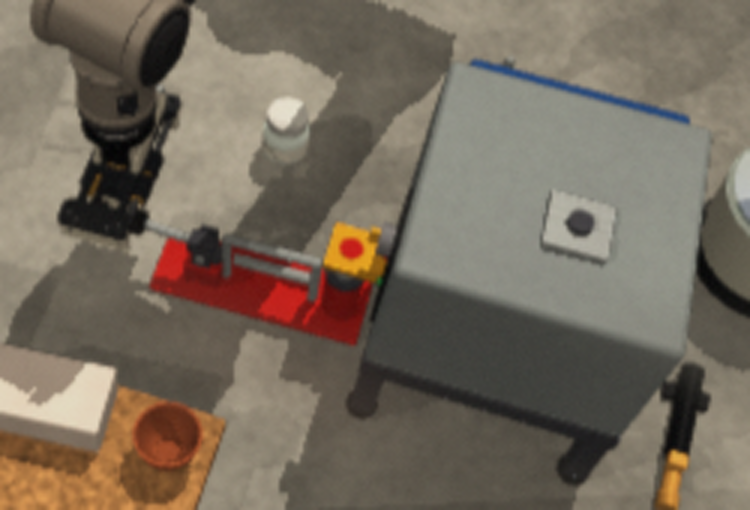

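View pics/nwrist_b.png

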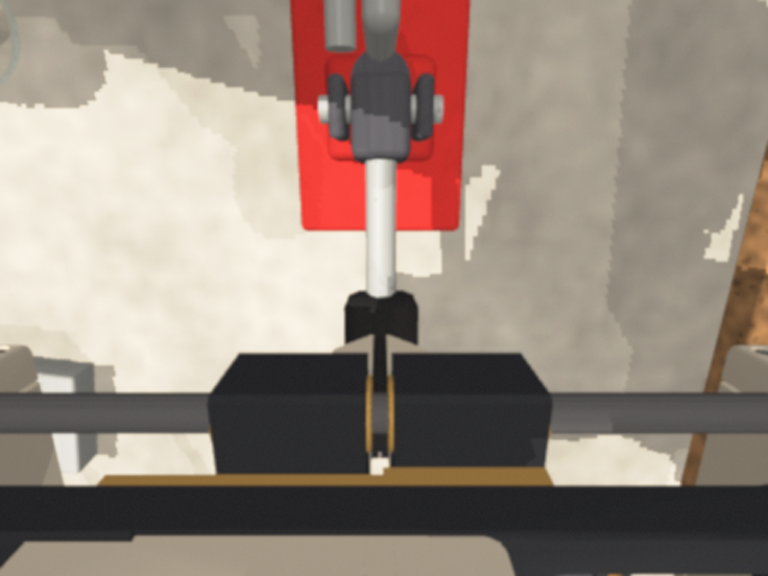

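Request:
play_rows(series=[0, -0.001, -0.005, 0, 0, 0, 0, 0, 0, 0, 0, 0, 0, 0, 0, 0, 0, 0])

```text
time_s: 18.65
position: [0.5724, -0.0709, 0.0784]
tool_rot: [180.0, -0.2, 1.2]
force: [-2.5, 3.6, 14.8]
gripper_width: 0.002
```

```bash
python3 look.py p side; python3 - <<'E'
from h import *
a=cv2.imread('pics/eside.png')[220:300,290:420];b=cv2.imread('pics/pside.png')[220:300,290:420]
cv2.imwrite('pics/cmp.png',cv2.resize(np.vstack([a,b]),None,fx=4,fy=4,interpolation=cv2.INTER_CUBIC)[:600])
E
```

```text
18.65 [ 0.5724 -0.0709  0.0784] [ 1.7998e+02 -1.6000e-01  1.1600e+00] 0.002414249120777233 [-2.5  3.6 14.8] [0.45 0.46 0.02]
```

View pics/cmp.png

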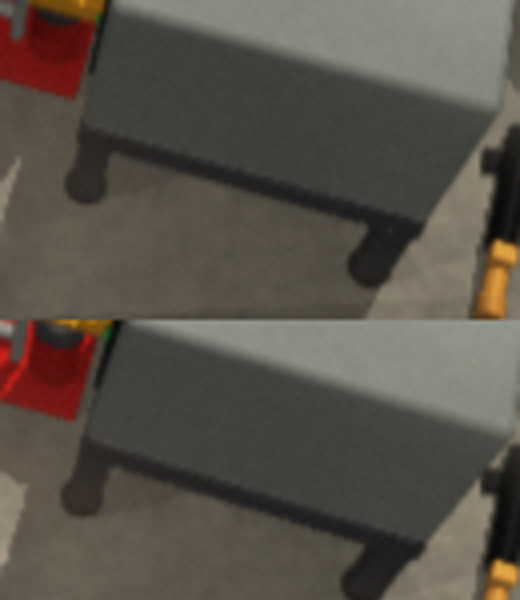

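Request:
play_rows(series=[0, 0.001, 0.005, 0, 0, 0, 0, 0.0012, 0.005, 0, 0, 0, 0, 0.0012, 0.005, 0, 0, 0, 0, 0.0017, 0.005, 0, 0, 0, 0, 0.0017, 0.005, 0, 0, 0, 0, 0.0022, 0.0048, 0, 0, 0, 0, 0.0022, 0.0048, 0, 0, 0, 0, 0.0027, 0.0045, 0, 0, 0, 0, 0.0027, 0.0045, 0, 0, 0, 0, 0.003, 0.0042, 0, 0, 0, 0, 0.003, 0.0042, 0, 0, 0, 0, 0.0035, 0.004, 0, 0, 0])

```text
time_s: 19.9
position: [0.5714, -0.0447, 0.1325]
tool_rot: [-180.0, 0.0, 1.1]
force: [-0.6, -0.1, 1.6]
gripper_width: 0.011
```

Request:
play_rows(series=[0, 0.0035, 0.004, 0, 0, 0, 0, 0, 0.005, 0, 0, 0, 0, 0, 0.01, 0, 0, 0, 0, 0, 0.01, 0, 0, 0, 0, 0, 0.01, 0, 0, 0, 0, 0, 0, 0, 0, 0])

```text
time_s: 20.5
position: [0.5726, -0.0416, 0.1736]
tool_rot: [180.0, -0.2, 1.1]
force: [0.6, 0.1, -0.1]
gripper_width: 0.005
```

```bash
python3 look.py q side top; python3 - <<'E'
from h import *
def shift(fa,fb,x0,y0,x1,y1):
    a=cv2.cvtColor(cv2.imread(fa),6).astype(np.float32)[y0:y1,x0:x1];b=cv2.cvtColor(cv2.imread(fb),6).astype(np.float32)[y0:y1,x0:x1]
    w=np.eye(2,3,dtype=np.float32)
    try: cc,w=cv2.findTransformECC(a,b,w,cv2.MOTION_TRANSLATION,(3,200,1e-6));return w[:,2].round(2),round(cc,3)
    except Exception as e: return 'x'
for f in ['pside','qside']:
    print(f,'disc',shift('pics/eside.png',f'pics/{f}.png',295,203,318,226),'nearfoot',shift('pics/eside.png',f'pics/{f}.png',300,250,322,275),'farfoot',shift('pics/eside.png',f'pics/{f}.png',370,270,396,295),'lid',shift('pics/eside.png',f'pics/{f}.png',360,185,400,222))
    print(' jackbase front',shift('pics/kside.png',f'pics/{f}.png',270,225,322,250))
for f in ['ntop','qtop']: print(f,'disc',shift('pics/ctop.png',f'pics/{f}.png',182,182,202,202),'lid',shift('pics/ctop.png',f'pics/{f}.png',100,165,140,198))
print('jack top k->q',shift('pics/ktop.png','pics/qtop.png',188,178,228,208))
E
```

```text
20.5 [ 0.5726 -0.0416  0.1736] [179.95  -0.2    1.14] 0.004529772717837396 [ 0.6  0.1 -0.1] [-0.04  0.02  0.05]
pside disc (array([ 0.48, -1.92], dtype=float32), 0.699) nearfoot (array([-0.58, -1.75], dtype=float32), 0.99) farfoot (array([-1.14, -0.3 ], dtype=float32), 0.984) lid (array([3.97, 0.09], dtype=float32), 0.988)
 jackbase front (array([-1.18,  0.17], dtype=float32), 0.897)
qside disc (array([-2.56, -0.23], dtype=float32), 0.565) nearfoot (array([-1.44, -0.44], dtype=float32), 0.799) farfoot (array([-1.77, -0.44], dtype=float32), 0.983) lid (array([-1.82, -0.51], dtype=float32), 0.995)
 jackbase front (array([-0.79, -0.08], dtype=float32), 0.985)
ntop disc (array([-1.84, -0.31], dtype=float32), 0.665) lid (array([-3.29, -0.06], dtype=float32), 0.836)
qtop disc (array([ 1.28, -0.31], dtype=float32), 0.725) lid (array([ 1.58, -0.09], dtype=float32), 0.968)
jack top k->q (array([ 1.16, -0.03], dtype=float32), 0.966)
```

View pics/qside_b.png

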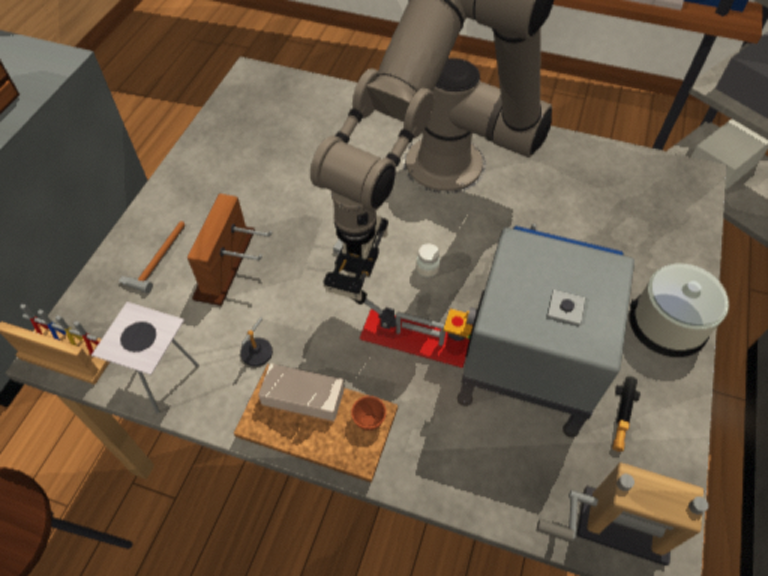

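Request:
play_rows(series=[0, -0.009, 0, 0, 0, 0, 0, -0.009, 0, 0, 0, 0, 0, 0, -0.01, 0, 0, 0, 0, 0, -0.01, 0, 0, 0, 0, 0, -0.005, 0, 0, 0, 0, 0, 0, 0, 0, 0])

```text
time_s: 21.2
position: [0.571, -0.0589, 0.1453]
tool_rot: [-180.0, 0.1, 1.2]
force: [0.1, 0.8, -0.3]
gripper_width: 0.002
```

Request:
play_rows(series=[0, -0.003, -0.004, 0, 0, 0, 0, -0.003, -0.004, 0, 0, 0, 0, -0.003, -0.004, 0, 0, 0, 0, -0.002, -0.004, 0, 0, 0, 0, -0.001, -0.004, 0, 0, 0, 0, 0, -0.004, 0, 0, 0, 0, 0, 0, 0, 0, 0])

```text
time_s: 21.9
position: [0.5717, -0.0716, 0.1221]
tool_rot: [180.0, -0.0, 1.1]
force: [-0.1, 0.4, 0.9]
gripper_width: 0.005
```

Request:
play_rows(series=[0, 0, -0.004, 0, 0, 0, 0, 0, -0.004, 0, 0, 0, 0, 0, -0.003, 0, 0, 0, 0, 0, -0.003, 0, 0, 0, 0, 0, 0, 0, 0, 0])

```text
time_s: 22.4
position: [0.5733, -0.0732, 0.1115]
tool_rot: [179.8, -0.3, 1.2]
force: [-2.8, -5.1, 18.4]
gripper_width: 0.002
```

Request:
play_rows(series=[0, 0, -0.003, 0, 0, 0, 0, 0, -0.003, 0, 0, 0, 0, 0, -0.003, 0, 0, 0, 0, 0, -0.003, 0, 0, 0, 0, 0, 0, 0, 0, 0])

```text
time_s: 22.9
position: [0.5742, -0.0743, 0.1001]
tool_rot: [179.7, -0.4, 1.2]
force: [-2.0, -7.5, 20.2]
gripper_width: 0.004
```

```bash
python3 look.py r side wrist; cat > sh.py <<'E'
from h import *
def shift(fa,fb,x0,y0,x1,y1):
    a=cv2.cvtColor(cv2.imread(fa),6).astype(np.float32)[y0:y1,x0:x1];b=cv2.cvtColor(cv2.imread(fb),6).astype(np.float32)[y0:y1,x0:x1]
    w=np.eye(2,3,dtype=np.float32)
    try: cc,w=cv2.findTransformECC(a,b,w,cv2.MOTION_TRANSLATION,(3,200,1e-6));return w[:,2].round(2),round(cc,3)
    except Exception as e: return 'x'
def rep(f,ref='qside'):
    r=f'pics/{ref}.png';f=f'pics/{f}.png'
    print('nearfoot',shift(r,f,300,250,322,275),'farfoot',shift(r,f,370,270,396,295),'jack',shift(r,f,270,225,318,250))
E
python3 -c "
from sh import *
rep('rside')"
```

```text
22.9 [ 0.5742 -0.0743  0.1001] [179.66  -0.45   1.17] 0.004399639534985973 [-2.  -7.5 20.2] [-1.77  0.37 -0.07]
nearfoot (array([-0.1 , -0.74], dtype=float32), 0.989) farfoot (array([-0.27, -0.12], dtype=float32), 0.988) jack (array([-0.86,  0.1 ], dtype=float32), 0.924)
```

Request:
play_rows(series=[-0.0005, -0.001, -0.003, 0, 0, 0, -0.0005, -0.001, -0.003, 0, 0, 0, 0, -0.0007, -0.003, 0, 0, 0, 0, -0.0005, -0.003, 0, 0, 0, 0, 0, 0, 0, 0, 0])

```text
time_s: 23.5
position: [0.5742, -0.0779, 0.0883]
tool_rot: [179.6, -0.6, 1.2]
force: [-0.5, -8.9, 18.7]
gripper_width: 0.004
```

Request:
play_rows(series=[0, -0.0005, -0.003, 0, 0, 0, 0, -0.0004, -0.003, 0, 0, 0, 0, -0.0003, -0.003, 0, 0, 0, 0, 0, -0.003, 0, 0, 0, 0, 0, 0, 0, 0, 0])

```text
time_s: 24.0
position: [0.5743, -0.08, 0.0762]
tool_rot: [179.5, -0.6, 1.2]
force: [-0.0, -13.6, 17.9]
gripper_width: 0.007
```

Request:
play_rows(series=[0, -0.002, 0, 0, 0, 0, 0, -0.002, 0, 0, 0, 0, 0, 0, 0, 0, 0, 0])

```text
time_s: 24.3
position: [0.5742, -0.0804, 0.0759]
tool_rot: [179.9, -0.5, 1.1]
force: [3.5, 0.8, 16.8]
gripper_width: 0.005
```

```bash
python3 look.py t side wrist;python3 -c "
from sh import *
rep('tside')
crop('pics/tside.png','pics/ts.png',190,130,440,300,3)"
```

```text
24.3 [ 0.5742 -0.0804  0.0759] [179.88  -0.55   1.14] 0.004987103933781178 [ 3.5  0.8 16.8] [-0.05 -0.42  0.02]
nearfoot (array([-0.6 , -1.79], dtype=float32), 0.987) farfoot (array([-0.92, -0.38], dtype=float32), 0.977) jack (array([-1.05,  0.14], dtype=float32), 0.902)
```

View pics/ts.png

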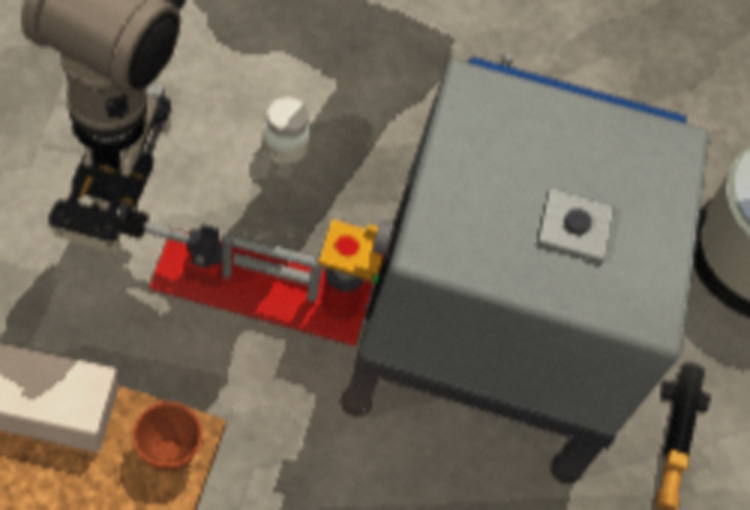

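View pics/twrist_b.png

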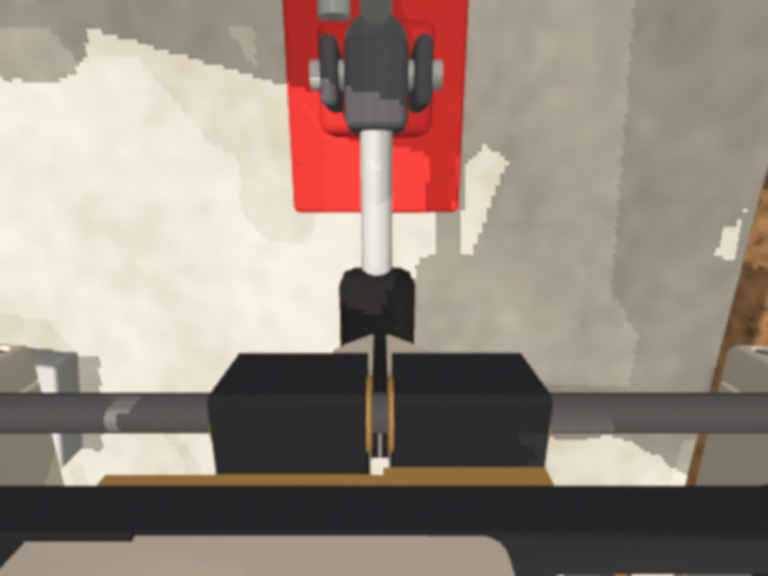

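Request:
play_rows(series=[0, -0.0004, -0.0025, 0, 0, 0, 0, -0.0003, -0.0025, 0, 0, 0, 0, 0, 0, 0, 0, 0])

```text
time_s: 24.7
position: [0.5742, -0.081, 0.0708]
tool_rot: [179.9, -0.5, 1.2]
force: [2.5, -0.1, 17.7]
gripper_width: 0.01
```

Request:
play_rows(series=[0, -0.0002, -0.0015, 0, 0, 0, 0, -0.0001, -0.0015, 0, 0, 0, 0, 0, 0, 0, 0, 0])

```text
time_s: 25.0
position: [0.5742, -0.0812, 0.0681]
tool_rot: [179.9, -0.6, 1.2]
force: [1.8, 1.2, 19.6]
gripper_width: 0.008
```

Request:
play_rows(series=[0, 0, -0.0015, 0, 0, 0, 0, 0, 0, 0, 0, 0, 0, 0, 0, 0, 0, 0])

```text
time_s: 25.3
position: [0.5742, -0.0813, 0.0666]
tool_rot: [179.9, -0.6, 1.2]
force: [1.5, 0.7, 18.9]
gripper_width: 0.004
```

Request:
play_rows(series=[0, 0, -0.001, 0, 0, 0, 0, 0, 0, 0, 0, 0, 0, 0, 0, 0, 0, 0])

```text
time_s: 25.6
position: [0.5743, -0.0813, 0.0659]
tool_rot: [179.9, -0.6, 1.2]
force: [1.6, 0.8, 20.0]
gripper_width: 0.002
```

Request:
play_rows(series=[0, 0, -0.001, 0, 0, 0, 0, 0, 0, 0, 0, 0, 0, 0, 0, 0, 0, 0])

```text
time_s: 25.9
position: [0.5743, -0.0813, 0.0655]
tool_rot: [179.9, -0.6, 1.2]
force: [-1.2, 0.6, 24.4]
gripper_width: 0.005
```

Request:
play_rows(series=[0, 0, -0.001, 0, 0, 0, 0, 0, 0, 0, 0, 0, 0, 0, 0, 0, 0, 0])

```text
time_s: 26.2
position: [0.5744, -0.0813, 0.0651]
tool_rot: [179.8, -0.6, 1.2]
force: [-2.3, 1.8, 29.1]
gripper_width: 0.006
```

```bash
python3 look.py v side wrist top;python3 -c "
from sh import *
rep('vside');rep('vside','pside');rep('vside','eside')
crop('pics/vside.png','pics/vs.png',190,130,440,300,3)
crop('pics/vtop.png','pics/vt.png',150,150,300,240,5)
S=np.load('pics/vside.npz')
for p in [(.56,.19,0),(.56,.19,.01),(.56,.20,0)]: print(proj(S,np.array(p)))
"
```

```text
26.2 [ 0.5744 -0.0813  0.0651] [179.85  -0.6    1.16] 0.0056713215502789014 [-2.3  1.8 29.1] [0.3  0.35 0.03]
nearfoot (array([-0.86, -2.44], dtype=float32), 0.92) farfoot (array([-1.21, -0.45], dtype=float32), 0.966) jack (array([-1.6 , -0.04], dtype=float32), 0.91)
nearfoot (array([-1.72, -1.1 ], dtype=float32), 0.99) farfoot (array([-2.09, -0.51], dtype=float32), 0.997) jack (array([-0.83, -0.28], dtype=float32), 0.982)
nearfoot (array([-2.31, -2.96], dtype=float32), 0.929) farfoot (array([-3.21, -0.76], dtype=float32), 0.98) jack (array([1.94, 2.43], dtype=float32), 0.757)
[304.37094003 230.89856826]
[304.65727262 229.45485016]
[307.19360255 231.72419036]
```

View pics/vs.png

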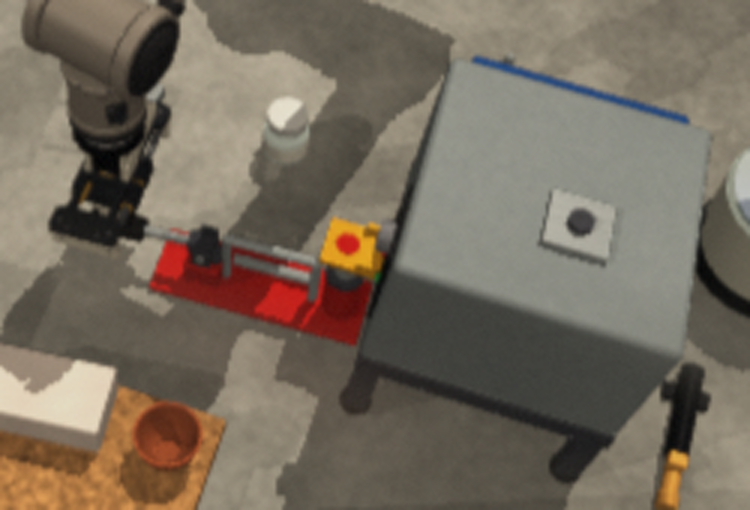

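View pics/vt.png

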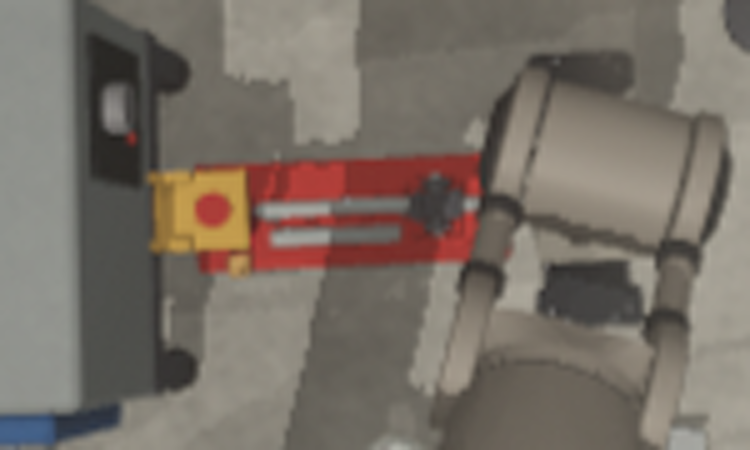

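```bash
python3 -c "
from cell import robot
print(robot.close_job())"
```

```text
the job is handed in; nothing more can be done
None
```

The kiln is up on the jack. The program ended at about 26 s with the closed fingers still holding the handle down on its stop. One thing went less well: the kiln slid during the pumping.

**What I did:** I lifted the jack off its hooks by the carry bar and turned it about 86°. I slid it in under the lug, set it on the bench and let go. I then pumped once: the near foot in view lifted about 7 mm, I brought the handle fully back up, and the camera showed the kiln back down. After that I pumped to the bottom and held it there.

**Last checks:**
- **Placing:** the saddle was about 1 mm from the marked lift point when I set it down. After the first pump the jack and kiln had moved together by about 4–5 mm, so I judged the fit unchanged. I did not measure it again at the end.
- **Handle on its stop:** the upward force rose from about 19 N to 29 N while the handle barely moved any further.
- **Lift:** in the side picture the near foot at the end away from the door is about 15 mm clear. I did not measure the door-end foot separately, and the side pictures are only good to a few mm.

**What went less well:** the kiln slid about 8–10 mm towards the jack over the two strokes, judging by the shift of the kiln and its feet in the pictures. I think the saddle gripped the lug while the far feet slipped. On the second stroke the sideways force on the handle briefly reached about 14 N; I eased it off before the last part of the stroke. I saw nothing else in the scene moved or knocked over.

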